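# Wedge the sprung catch open and take out the coverslip box

### The arm

A 6-joint arm with a two-finger parallel gripper is mounted at the origin on a cart in front of the work surface, level with it; the furniture and walls round the work are solid. World frame = base frame: x ahead of the robot, y to its left, z up, the work surface at z = 0. Lengths are in m, angles in degrees, forces in N, time in s.
With the tool pointing down it reaches from about 0.375 to 0.9 m from the base axis. Payload 3.1 kg.
Tool frame: the origin (TCP) lies at the very end of the fingers, on their centre line; the grasp point (between the pads) lies 19 mm behind it; z points along the fingers, y is the line along which they close (so a half turn about z gives the same grasp; the last joint's range is limited). The gripper opens to 87 mm and grips with 3 to 60 N. Pads are 19 mm wide; open, the fingers measure 117 mm over their backs; the gripper's body (75 mm by 190 mm) begins 51 mm behind the grasp point.
Start: joints at [62.366, 30.224, 82.088, -0, 67.689, -10.227], TCP at [0.187, 0.596, 0.223] pointing down, gripper open.
Joint ranges: [-176.69, 176.69], [-43.24, 126.21], [12.49, 139.97], [-82, 262], [0, 151.66], [-163.58, 163.58]. Speed limits (degrees/s): [159.86, 159.86, 180, 180, 180, 180].

### API

Orientations are given as a 3x3 rotation matrix whose columns are the frame's x, y, z axes.
In Python, from rig import bot, imaging gives the robot as it stands.
- The arm moves only by the tool drive_tool, never from a script. Its argument "deltas" is text: rows parted by semicolons, each of 5 numbers parted by spaces: the finger opening in mm, from 0 to 87, then the shift along the world's x, y, z in mm, then the turn about the world's z in rad. In form: jaw dx dy dz twist; .... A call has 1 to 12 rows; each row is the pose to reach, as a shift and turn from the pose commanded when the call began; what a row does not reach only later rows make up. A row lasts 1/10 s, in which the tool goes at most 50 mm and 8.59 degrees, less where a joint would pass 70% of its speed; a pose out of reach is approached as far as the arm can. A call with a gripper value outside its range is refused whole. The fingers move at their own pace and stop on an object; the grip force is fixed at half the most. Time passes only in rows, so rows that repeat a pose let the fingers close. It gives the time, the measured TCP pose, the force, the opening and the grip force at its end, in the units of the state.
- bot.read_state(): the state, without advancing time (a new reading comes with each control period).
- imaging.capture(name): name is "side" or "top"; returns the picture (480x640x3 uint8, red, green, blue); there is no depth.
- imaging.camera_model(name): a dict with "fx", "fy", "cx", "cy" (pixels), "T" (4x4, takes a point from camera to world coordinates). Camera axes: x right, y down, z forward; pixel columns grow to the right and rows downward; lengths in m; the calibration is good to about 2 mm. A picture is of the moment at which its call begins. camera_model takes no time and is no camera call.
- bot.hand_in(): hands the job in; it is judged then, once.
The state is a dict: "time_s": time; "joint_positions": joint angles; "qvel": joint speeds; "tau": joint torques, N m; "position": TCP position; "tcp_rot": TCP orientation; "force": force on the tool from outside, world axes, zero at the start; "moment": the same for the moment, N m; "opening": opening from 0.0 (shut) to 1.0 (fully open); "grasp_force": force on a finger pad.
Only numpy, scipy, OpenCV 4.12 (cv2) and the standard library are available. Lean on these libraries where they do the work, as an engineer would, in place of code of your own. Each camera call takes 0.05 s, during which the arm holds its last target. There are 200 camera calls.

### The job

The small coverslip box is locked in its metal holder by a sprung catch that hooks over one end of it. Take the thick tapered wedge from the white stand (not the thin straight key that hangs beside it), push it point down, fully home, into the slot of the catch so that it holds the catch open by itself, and let go of it. Then lift the coverslip box straight out and lay it flat on the lid of the blue slide box, well inside the edges, leaving the wedge in the slot.

Things in the scene. Friction and masses are not known exactly. Their poses are not given: they have to be found in the camera images.
- wedge_mid (a point): the thick grey wedge, hung by its head in a hole of a white stand (top 76 mm high); a 12 mm thin key hangs 70 mm away in y. Point: half-way up its 92 mm. z up. Head to grip: 34 (x) x 44 (y) mm, 22 to 46 mm above the point. Below it a body 26 mm wide in y, 34 thick in x down to 6 mm below the point, then both faces taper to a 6 mm foot, 46 mm below. 60 g
- slot (a point): slot for the wedge: middle of the shut slot, on the holder's base plate 4 mm above the desk, where the wedge's foot comes to rest. Wedge x goes along slot x, either way round. x: level, from the coverslip box to the catch; z up. Push the wedge straight down with its middle at +7 to +9 mm in x (under 20 N): it slides along the fixed stop at -10 mm and forces the catch back
- holder: metal holder fixed to the desk; origin under the box's start place; axes as the slot's, which is at x +70 mm. The catch is a flat steel frame 53 to 59 mm above the desk, its window 40 mm wide in y. Fixed stop: face at x 60 mm, 66 mm high, 34 wide. Catch's edge when shut: x 80 mm, above it a lip flares 37 degrees to x 89, 70 mm high; both polished. Spring housing at x 120 to 130 mm, 70 mm high
- catch (a joint): travel of the sprung catch in m: 0 shut, its nose hooked 8 mm over the end of the coverslip box; 0.014 with the wedge home, the nose then clears the box by 6 mm; 0.024 at most. The spring pushes it shut with 3 N at 0 and 5 N at 0.014
- box_mid (a point): middle of the coverslip box, blue lid on a white base, 38 (x) x 63 (y) x 22 mm (z), 40 to 85 g. It starts in the holder on a seat 30 mm above the desk, its y along the slot's x. Fingers closing along its x have room at mid-length, 25 mm or more below its underside; corner posts start 23 mm either side of mid-length. Low walls at the ends: it comes out upward
- slide_box: the flat blue slide box, 190 (x) x 228 (y) x 35 mm, fixed and shut; origin under its centre on the desk, the top of its lid is 35 mm above the origin. Between it and the holder stands the tall microscope (430 mm high, at about x 0.54 to 0.85, y -0.16 to 0.03 in the world): go round in front of it with x below about 0.46
Things that resemble listed ones, but are neither listed nor needed, are in the scene too. Leave any pink or red look-alike of the part that bears box_mid alone.

How it is judged:
By the outcome, as a careful person would: the job done as asked, in the order asked, and still so for the second after the job is handed in, with the robot touching nothing.
It also fails if it takes over 67 s, if anything falls off the work surface, if the arm or the gripper's body presses on something with over 40 N, if the wrist force passes 120 N, or if a joint passes its speed limit or range.

## Working session

There is one attempt and no reset: what is moved stays moved. The work goes in short steps, Python scripts to look and compute and a tool call to move; the robot and the scene stay as the last step left them, time stands still between calls to the robot, and variables do not carry over. Pictures are saved under pics/ and viewed, at most 10 in all, crops included, and the job is handed in when it is done.

Besides the shell and the picture viewer there is one more tool, called after "Emit:" as name(argument=value, ...), one argument or row to a line, values as JSON. drive_tool: Moves the arm, as the interface text tells. Its arguments: {"type":"object","properties":{"deltas":{"type":"string"}},"required":["deltas"]}

```bash
ls; mkdir -p pics; python3 - <<'E'
from rig import bot, imaging
import cv2, numpy as np
for n in("side","top"):
    im=imaging.capture(n); cv2.imwrite(f"pics/{n}0.png",im[:,:,::-1])
    m=imaging.camera_model(n); print(n,m["fx"],m["fy"],m["cx"],m["cy"]); print(np.round(m["T"],3))
s=bot.read_state(); print(s["time_s"],s["position"],np.round(s["tcp_rot"],3),s["opening"])
E
```

```text
pics
side 575.3820123900324 575.3820123900324 309.4728043636326 241.16919796135548
[[ 0.59  -0.705  0.393  0.035]
 [-0.807 -0.518  0.283 -0.473]
 [ 0.004 -0.484 -0.875  1.196]
 [ 0.     0.     0.     1.   ]]
top 492.8443645415657 492.8443645415657 324.30267845726166 244.97703506655864
[[-0.028 -0.993  0.112  0.429]
 [-1.     0.027 -0.01  -0.09 ]
 [ 0.006 -0.112 -0.994  1.227]
 [ 0.     0.     0.     1.   ]]
0.1 [0.18661601 0.59580424 0.22164879] [[-0.954  0.299 -0.001]
 [ 0.299  0.954 -0.002]
 [ 0.    -0.002 -1.   ]] 0.9971931644089003
```

View pics/top0.png

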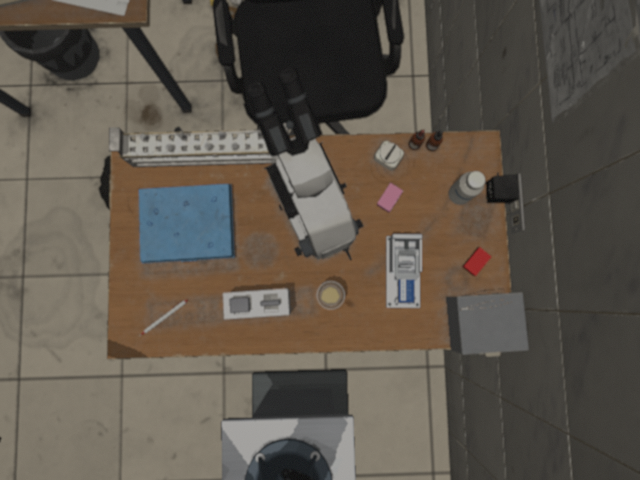

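View pics/side0.png

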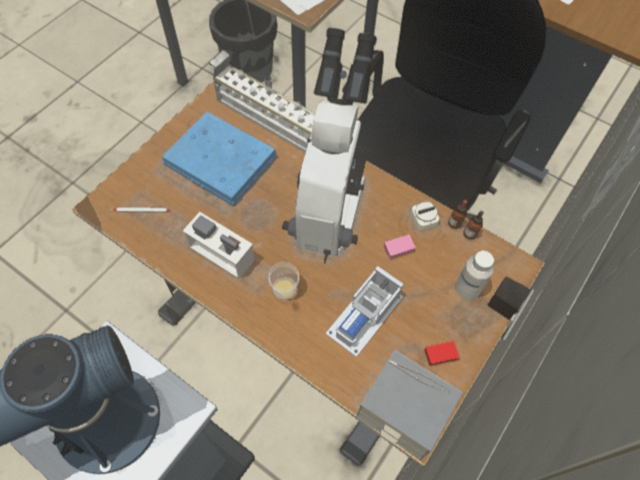

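The top view shows the stand at (256,303) with the wedge head at (240,303) and the key at about (270,300). The holder is at (404,270) with the box at its near end at (406,290), and the slide box is at (186,222). Next I'll enlarge the stand and the holder in both views.

```bash
python3 - <<'E'
import cv2, numpy as np
t=cv2.imread("pics/top0.png"); s=cv2.imread("pics/side0.png")
def c(im,u,v,w,h,k): return cv2.resize(im[v:v+h,u:u+w],None,fx=k,fy=k,interpolation=cv2.INTER_CUBIC)
# top: stand 215..295,283..323 ; holder 380..430,228..312
a=np.hstack([c(t,380,228,50,90,6),c(s,320,262,90,90,6)[:540,:500]]); print(a.shape)
b=np.hstack([c(t,215,280,80,50,5),c(s,180,205,80,80,5)[:, :400][:250]]) 
cv2.imwrite("pics/h0.png",a)
cv2.imwrite("pics/s0.png",np.vstack([c(t,215,280,80,50,5),c(s,180,205,80,70,5)][:2]))
E
```

```text
(540, 800, 3)
```

View pics/h0.png

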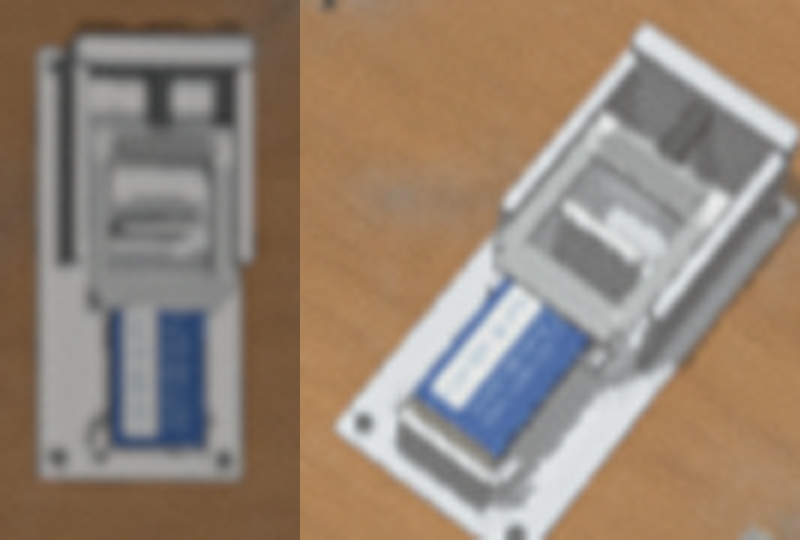

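View pics/s0.png

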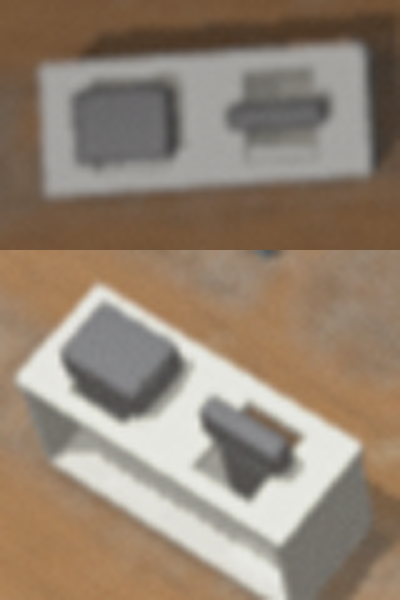

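The holder crops show the box lid as a blue rectangle at crop x 108–207 in the top view, with its near end at row 446. The catch frame's window is above it, with the fixed stop's and lip's edges around crop (155,215). In the stand crops, the thick head is at crop (76–170, 88–160) and the key is at (278,113). Now I'll measure them.

```bash
cat > h.py <<'E'
import cv2, numpy as np
from rig import bot, imaging
M={n:imaging.camera_model(n) for n in("side","top")}
def ray(n,u,v):
    m=M[n];T=np.array(m["T"]);d=T[:3,:3]@[(u-m["cx"])/m["fx"],(v-m["cy"])/m["fy"],1];return T[:3,3],d
def P(n,u,v,z):
    o,d=ray(n,u,v);return (o+d*(z-o[2])/d[2])[:2]*1e3
def proj(n,p):
    m=M[n];T=np.array(m["T"]);q=T[:3,:3].T@(np.array(p)-T[:3,3]);return np.array([m["fx"]*q[0]/q[2]+m["cx"],m["fy"]*q[1]/q[2]+m["cy"]])
def cap(n): return imaging.capture(n)[:,:,::-1].copy()
def hull(im,roi,lo,hi):
    u,v,w,h=roi; k=4
    c=cv2.resize(im[v:v+h,u:u+w],None,fx=k,fy=k,interpolation=cv2.INTER_CUBIC)
    m=cv2.inRange(cv2.cvtColor(c,cv2.COLOR_BGR2HSV),np.array(lo),np.array(hi))
    cs,_=cv2.findContours(m,cv2.RETR_EXTERNAL,cv2.CHAIN_APPROX_NONE)
    c=max(cs,key=cv2.contourArea); 
    q=cv2.approxPolyDP(cv2.convexHull(c),8,True)[:,0]
    return (q+.5)/k-.5+[u,v], (cv2.boxPoints(cv2.minAreaRect(c))+.5)/k-.5+[u,v]
E
python3 - <<'E'
from h import *
np.set_printoptions(precision=1,suppress=True)
t=cv2.imread("pics/top0.png"); s=cv2.imread("pics/side0.png")
def show(name,n,pts,z): print(name,n,[list(np.round(p,1))+list(np.round(P(n,*p,z),1)) for p in pts])
B=((98,100,40),(125,255,255))
for n,im,roi in(("top",t,(380,270,50,45)),("side",s,(325,300,60,50))):
    q,r=hull(im,roi,*B); show("boxrect",n,r,.052)
for n,im,roi in(("top",t,(120,170,130,110)),("side",s,(150,100,135,115))):
    q,r=hull(im,roi,(90,60,40),(125,255,255)); show("slidebox",n,q,.035)
def cr(pts,u,v,k): return [((x+.5)/k-.5+u,(y+.5)/k-.5+v) for x,y in pts]
show("wedgehead","top",cr([(76,92),(168,86),(168,157),(78,161)],215,280,5),.1)
show("wedgehead","side",cr([(105,52),(182,106),(139,144),(62,100)],180,205,5),.1)
show("standtop","top",cr([(40,62),(362,42),(372,172),(46,195)],215,280,5),.076)
show("standtop","side",cr([(98,32),(360,195),(283,295),(16,128)],180,205,5),.076)
show("key","top",cr([(278,113)],215,280,5),.1)
show("plate","top",cr([(38,48),(38,478),(243,480)],380,228,6),.004)
show("plate","side",cr([(35,427),],320,262,6),.004)
show("window","top",cr([(108,165),(213,165),(213,272),(108,272)],380,228,6),.059)
show("stop","top",cr([(112,238),(196,233)],380,228,6),.066)
show("housing","top",cr([(78,62),(253,62),(253,38),(78,38)],380,228,6),.07)
E
```

```text
boxrect top [[np.float64(405.6), np.float64(280.1), np.float64(472.0), np.float64(-293.0)], [np.float64(413.1), np.float64(280.1), np.float64(471.5), np.float64(-310.9)], [np.float64(413.1), np.float64(301.4), np.float64(421.2), np.float64(-308.4)], [np.float64(405.6), np.float64(301.4), np.float64(421.7), np.float64(-290.6)]]
boxrect side [[np.float64(339.0), np.float64(327.1), np.float64(418.6), np.float64(-275.2)], [np.float64(354.1), np.float64(307.7), np.float64(473.5), np.float64(-276.3)], [np.float64(367.5), np.float64(318.2), np.float64(470.5), np.float64(-312.6)], [np.float64(352.5), np.float64(337.5), np.float64(416.2), np.float64(-310.9)]]
slidebox top [[np.float64(229.6), np.float64(185.1), np.float64(718.3), np.float64(127.4)], [np.float64(233.4), np.float64(256.1), np.float64(542.3), np.float64(119.5)], [np.float64(141.1), np.float64(260.9), np.float64(536.8), np.float64(342.5)], [np.float64(139.4), np.float64(189.1), np.float64(714.1), np.float64(349.2)]]
slidebox side [[np.float64(206.4), np.float64(112.1), np.float64(708.3), np.float64(349.5)], [np.float64(273.9), np
[... 2221 characters left out ...]
5.1), np.float64(530.6), np.float64(-317.1)], [np.float64(415.1), np.float64(272.9), np.float64(488.2), np.float64(-315.0)], [np.float64(397.6), np.float64(272.9), np.float64(489.3), np.float64(-273.5)]]
stop top [[np.float64(398.2), np.float64(267.2), np.float64(502.3), np.float64(-274.5)], [np.float64(412.2), np.float64(266.4), np.float64(503.3), np.float64(-307.7)]]
housing top [[np.float64(392.6), np.float64(237.9), np.float64(571.9), np.float64(-263.6)], [np.float64(421.8), np.float64(237.9), np.float64(570.0), np.float64(-332.7)], [np.float64(421.8), np.float64(233.9), np.float64(579.6), np.float64(-333.2)], [np.float64(392.6), np.float64(233.9), np.float64(581.5), np.float64(-264.0)]]
```

Emit:
drive_tool(
  deltas="70 237 -501 -40 -1.229;70 237 -501 -40 -1.229;70 237 -501 -40 -1.229;70 237 -501 -40 -1.229;70 237 -501 -40 -1.229;70 237 -501 -40 -1.229;70 237 -501 -40 -1.229;70 237 -501 -40 -1.229;70 237 -501 -40 -1.229;70 237 -501 -40 -1.229;70 237 -501 -40 -1.229;70 237 -501 -40 -1.229",
)

```text
time_s: 1.3
position: [0.4273, 0.0908, 0.1824]
tcp_rot: [[-0.031, 1.0, 0.003], [1.0, 0.031, -0.001], [-0.001, 0.003, -1.0]]
force: [0.1, -0.2, 0.6]
opening: 0.807
grasp_force: 0.0
```

Emit:
drive_tool(
  deltas="70 0 0 0 0;70 0 0 0 0;70 0 0 0 0;70 0 0 0 0",
)

```text
time_s: 1.7
position: [0.4231, 0.0967, 0.1826]
tcp_rot: [[-0.041, 0.999, -0.0], [0.999, 0.041, 0.0], [0.0, -0.0, -1.0]]
force: [-0.1, -0.2, -0.5]
opening: 0.803
grasp_force: 0.0
```

```bash
python3 - <<'E'
from h import *
s=bot.read_state(); print(s["time_s"],s["position"],np.round(s["tcp_rot"],3),s["opening"]*87,s["joint_positions"],s["force"])
t=cap("top"); sd=cap("side")
def c(im,p): 
    u,v=np.int32(p); return cv2.resize(im[v-50:v+50,u-50:u+50],None,fx=4,fy=4,interpolation=cv2.INTER_CUBIC)
p=s["position"]; print(proj("top",p),proj("side",p))
cv2.imwrite("pics/g1.png",np.hstack([c(t,proj("top",p)),c(sd,proj("side",p))]))
E
```

```text
1.7 [0.4230863  0.09674961 0.18260773] [[-0.041  0.999 -0.   ]
 [ 0.999  0.041  0.   ]
 [ 0.    -0.    -1.   ]] 69.88921584533998 [-1.94383044e+00  1.94002077e+01  1.10995816e+02  1.10570003e-02
  4.96263652e+01 -4.28258146e+00] [-0.12422005 -0.20463692 -0.46394191]
[232.21603103 306.0230914 ] [196.89681244 203.43103268]
```

View pics/g1.png

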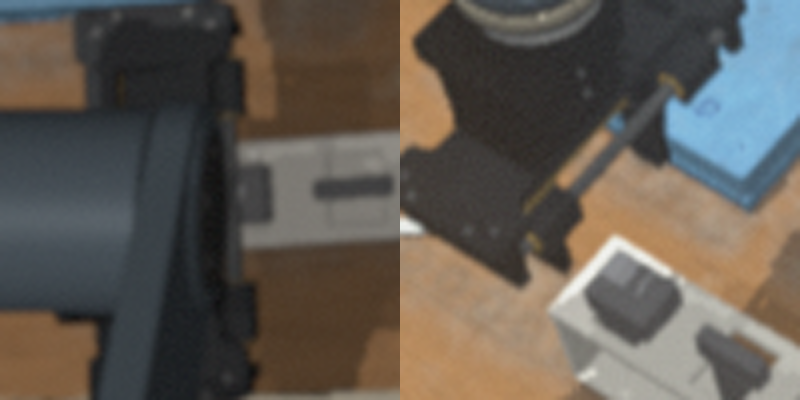

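The side crop shows the open fingers straddling the wedge head in x above the stand, with nothing below them. I'll descend.

Emit:
drive_tool(
  deltas="70 0 -2 -40 0;70 0 -2 -70 0;70 0 -2 -85 0;70 0 -2 -95 0;70 0 -2 -101 0;70 0 -2 -103 0;70 0 -2 -103 0;70 0 -2 -103 0",
)

```text
time_s: 2.6
position: [0.4245, 0.0934, 0.0802]
tcp_rot: [[-0.038, 0.999, 0.002], [0.999, 0.038, -0.0], [-0.0, 0.002, -1.0]]
force: [0.4, -0.6, 0.5]
opening: 0.808
grasp_force: 0.0
```

Emit:
drive_tool(
  deltas="40 0 0 0 0;40 0 0 0 0;36 0 0 0 0;30 0 0 0 0;20 0 0 0 0;20 0 0 0 0;20 0 0 0 0;20 0 0 0 0",
)

```text
time_s: 3.4
position: [0.4241, 0.0934, 0.0796]
tcp_rot: [[-0.038, 0.999, 0.0], [0.999, 0.038, -0.0], [-0.0, 0.0, -1.0]]
force: [0.5, -0.6, 2.5]
opening: 0.388
grasp_force: 30.0
```

Emit:
drive_tool(
  deltas="20 0 0 10 0;20 0 0 25 0;20 0 0 45 0;20 0 0 70 0;20 0 0 100 0;20 0 0 130 0;20 0 0 155 0;20 0 0 170 0;20 0 0 170 0;20 0 0 170 0",
)

```text
time_s: 4.4
position: [0.4233, 0.0934, 0.2496]
tcp_rot: [[-0.038, 0.999, -0.0], [0.999, 0.038, 0.0], [0.0, -0.0, -1.0]]
force: [-0.1, -0.8, -1.1]
opening: 0.388
grasp_force: 30.0
```

```bash
python3 - <<'E'
from h import *
s=bot.read_state(); p=s["position"]; print(p,s["opening"]*87,s["joint_positions"],s["force"])
sd=cap("side"); u,v=np.int32(proj("side",p-[0,0,.07])); print(u,v)
cv2.imwrite("pics/g2.png",cv2.resize(sd[max(v-90,0):v+60,u-100:u+100],None,fx=4,fy=4,interpolation=cv2.INTER_CUBIC))
E
```

```text
[0.42330638 0.09342296 0.24958145] 33.754777258692535 [-2.39103293e+00  1.31588712e+01  1.06246089e+02  3.58787853e-04
  6.06018152e+01 -4.57225633e+00] [-0.13390231 -0.76765721 -1.06429665]
198 204
```

View pics/g2.png

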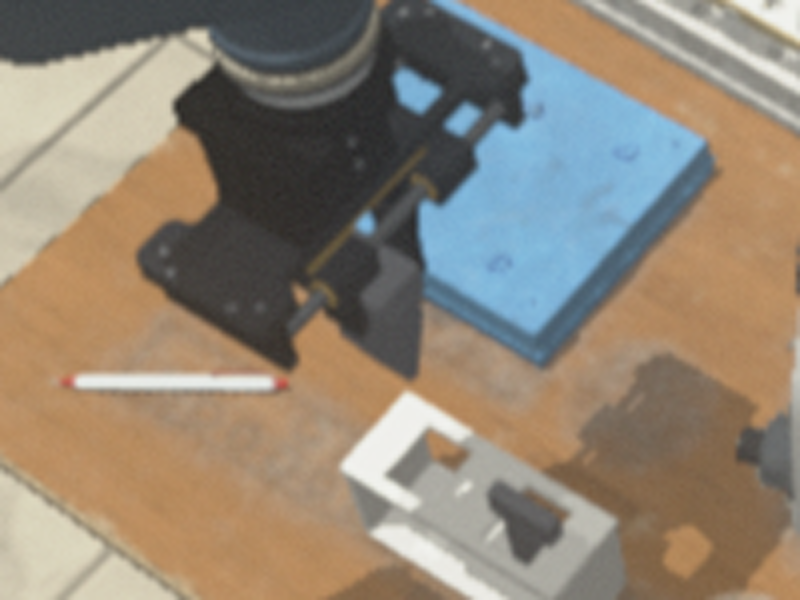

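The wedge is held upright between the fingers (crop (390,310)), and the key is still in the stand. I'll go round in front of the microscope to the slot.

Emit:
drive_tool(
  deltas="20 -13 -25 0 -0.01;20 -13 -60 0 -0.02;20 -13 -100 0 -0.03;20 -13 -145 0 -0.04;20 -13 -190 0 -0.05;20 -13 -235 0 -0.06;20 -13 -280 0 -0.07;20 -13 -315 0 -0.077;20 -13 -335 0 -0.077;20 -13 -343 0 -0.077;20 -13 -343 0 -0.077;20 -13 -343 0 -0.077",
)

```text
time_s: 5.65
position: [0.4103, -0.2481, 0.2488]
tcp_rot: [[0.039, 0.999, -0.002], [0.999, -0.039, 0.002], [0.002, -0.002, -1.0]]
force: [0.2, -0.2, -0.8]
opening: 0.392
grasp_force: 30.0
```

Emit:
drive_tool(
  deltas="20 15 -6 -10 0;20 40 -16 -25 0;20 75 -30 -45 0;20 100 -42 -60 0;20 113 -46 -70 0;20 118 -46 -70 0;20 118 -46 -70 0;20 118 -46 -70 0;20 118 -46 -70 0",
)

```text
time_s: 6.55
position: [0.5282, -0.2952, 0.1806]
tcp_rot: [[0.039, 0.999, 0.0], [0.999, -0.039, -0.0], [-0.0, 0.0, -1.0]]
force: [0.1, -0.3, -0.4]
opening: 0.387
grasp_force: 30.0
```

```bash
python3 - <<'E'
from h import *
s=bot.read_state(); p=s["position"]; print(p,s["opening"]*87,s["force"],np.round(s["tcp_rot"],3))
sd=cap("side"); t=cap("top"); 
def c(im,p,w):
    u,v=np.int32(p); print(u-w,v-60); return cv2.resize(im[v-60:v+60,u-w:u+w],None,fx=5,fy=5,interpolation=cv2.INTER_CUBIC)
q=np.array([.52,-.296,.06])
cv2.imwrite("pics/g3.png",np.hstack([c(t,proj("top",q),30),c(sd,proj("side",q),50)]))
foot=p-[0,0,.0716]; print("foot expected", proj("side",foot),proj("top",foot))
for a in(-3,3): print(a,[np.round(proj("side",foot+[a/1e3,b/1e3,0]),1) for b in(-13,13)])
E
```

```text
[ 0.52821552 -0.29521066  0.18056634] 33.64995022743859 [ 0.0865907  -0.28241006 -0.38093831] [[ 0.039  0.999  0.   ]
 [ 0.999 -0.039 -0.   ]
 [-0.     0.    -1.   ]]
376 199
324 235
foot expected [378.35934907 282.49269871] [409.7187154  254.38975149]
-3 [array([382.9, 286.9]), array([372.3, 280.2])]
3 [array([384.4, 284.8]), array([373.9, 278.1])]
```

View pics/g3.png

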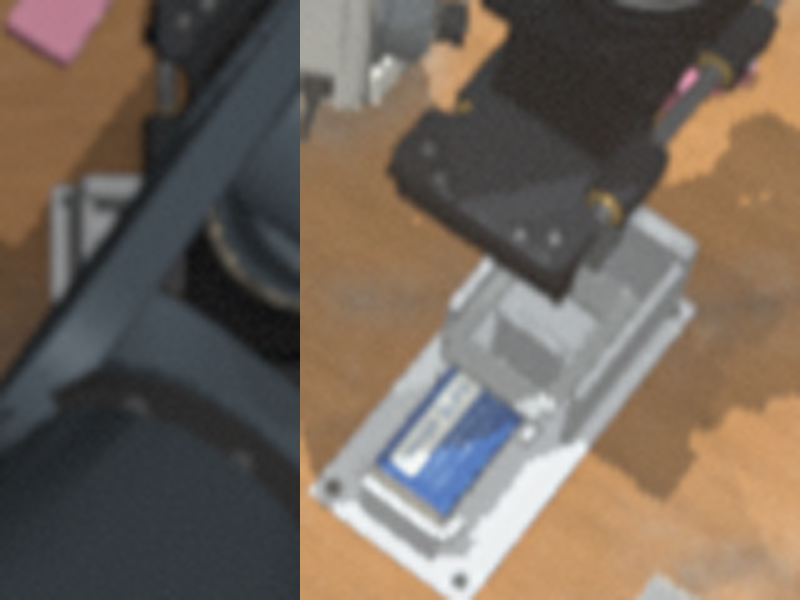

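The top view is blocked by the arm. In the side crop the wedge foot sits over the catch window near (600,260), which fits its expected pixel (572,237) in the crop. I'll lower in steps and watch the side force.

Emit:
drive_tool(
  deltas="20 0 -1 -15 0;20 0 -1 -30 0;20 0 -1 -40 0;20 0 -1 -44 0;20 0 -1 -44 0",
)

```text
time_s: 7.15
position: [0.5285, -0.2965, 0.1352]
tcp_rot: [[0.039, 0.999, -0.001], [0.999, -0.039, 0.001], [0.001, -0.001, -1.0]]
force: [-0.1, 0.2, -0.9]
opening: 0.39
grasp_force: 30.0
```

Emit:
drive_tool(
  deltas="20 0 0 -4 0;20 0 0 -8 0;20 0 0 -12 0;20 0 0 -16 0;20 0 0 -16 0",
)

```text
time_s: 7.65
position: [0.5279, -0.2962, 0.1187]
tcp_rot: [[0.039, 0.999, -0.002], [0.999, -0.039, 0.001], [0.001, -0.002, -1.0]]
force: [-3.5, -0.4, 0.3]
opening: 0.385
grasp_force: 30.0
```

Emit:
drive_tool(
  deltas="20 0 0 -4 0;20 0 0 -8 0;20 0 0 -12 0;20 0 0 -12 0",
)

```text
time_s: 8.05
position: [0.5283, -0.2964, 0.1067]
tcp_rot: [[0.039, 0.999, -0.002], [0.999, -0.039, 0.001], [0.001, -0.002, -1.0]]
force: [-4.4, -1.9, -0.0]
opening: 0.39
grasp_force: 30.0
```

Emit:
drive_tool(
  deltas="20 0 0 -4 0;20 0 0 -8 0;20 0 0 -12 0;20 0 0 -12 0",
)

```text
time_s: 8.45
position: [0.5284, -0.2965, 0.0947]
tcp_rot: [[0.039, 0.999, -0.001], [0.999, -0.039, 0.001], [0.0, -0.001, -1.0]]
force: [-4.7, -0.2, 1.0]
opening: 0.39
grasp_force: 30.0
```

Emit:
drive_tool(
  deltas="20 0 0 -4 0;20 0 0 -8 0;20 0 0 -12 0;20 0 0 -12 0",
)

```text
time_s: 8.85
position: [0.5279, -0.296, 0.0822]
tcp_rot: [[0.039, 0.999, -0.002], [0.999, -0.039, 0.002], [0.002, -0.003, -1.0]]
force: [-5.9, -0.5, -0.9]
opening: 0.391
grasp_force: 30.0
```

Emit:
drive_tool(
  deltas="20 0 0 -3 0;20 0 0 -5 0;20 0 0 -5 0",
)

```text
time_s: 9.15
position: [0.528, -0.296, 0.0774]
tcp_rot: [[0.039, 0.999, -0.002], [0.999, -0.039, 0.002], [0.001, -0.002, -1.0]]
force: [-4.7, -1.0, -0.4]
opening: 0.392
grasp_force: 30.0
```

Emit:
drive_tool(
  deltas="20 -0.5 0 0 0;20 -1 0 0 0;20 -1 0 0 0",
)

```text
time_s: 9.45
position: [0.5278, -0.2961, 0.0777]
tcp_rot: [[0.039, 0.999, -0.001], [0.999, -0.039, 0.001], [0.001, -0.001, -1.0]]
force: [-3.8, -0.2, -3.3]
opening: 0.385
grasp_force: 30.0
```

Emit:
drive_tool(
  deltas="20 -1 0 0 0;20 -1 0 0 0;20 -1 0 0 0",
)

```text
time_s: 9.75
position: [0.5276, -0.2965, 0.0785]
tcp_rot: [[0.039, 0.999, 0.001], [0.999, -0.039, -0.0], [0.0, 0.001, -1.0]]
force: [0.4, 1.8, -4.0]
opening: 0.387
grasp_force: 30.0
```

Emit:
drive_tool(
  deltas="20 1 0 -1 0;20 1 0 -3 0;20 1 0 -3 0",
)

```text
time_s: 10.05
position: [0.5277, -0.297, 0.0759]
tcp_rot: [[0.039, 0.999, -0.0], [0.999, -0.039, -0.001], [-0.001, -0.0, -1.0]]
force: [-2.8, -0.1, 2.2]
opening: 0.389
grasp_force: 30.0
```

Emit:
drive_tool(
  deltas="20 0 0 -1 0;20 0 0 -2 0;20 0 0 -2 0",
)

```text
time_s: 10.35
position: [0.5278, -0.2972, 0.0753]
tcp_rot: [[0.039, 0.999, -0.0], [0.999, -0.039, -0.001], [-0.001, 0.0, -1.0]]
force: [-5.4, -0.3, 10.5]
opening: 0.389
grasp_force: 30.0
```

The wedge has bottomed: TCP z is 75.3 mm against about 75.6 expected, with 10 N up. I'll ease off, release it and rise.

Emit:
drive_tool(
  deltas="20 0 0 1 0;34 0 0 1.5 0;40 0 0 1.5 0;46 0 0 1.5 0;52 0 0 1.5 0;60 0 0 1.5 0;60 0 0 1.5 0",
)

```text
time_s: 11.05
position: [0.5284, -0.2967, 0.075]
tcp_rot: [[0.039, 0.999, 0.001], [0.999, -0.039, -0.0], [-0.0, 0.001, -1.0]]
force: [-0.5, 0.2, -0.0]
opening: 0.661
grasp_force: 0.0
```

Emit:
drive_tool(
  deltas="60 0 0 15 0;60 0 0 40 0;60 0 0 70 0;60 0 0 100 0;60 0 0 130 0;60 -60 0 140 0.3;60 -90 0 140 0.6;60 -120 0 140 0.9;60 -140 0 140 1.2;60 -140 0 140 1.2",
)

```text
time_s: 12.05
position: [0.3854, -0.2959, 0.2162]
tcp_rot: [[-0.656, 0.755, -0.001], [0.755, 0.656, 0.0], [0.001, -0.0, -1.0]]
force: [0.0, 0.5, -0.1]
opening: 0.686
grasp_force: 0.0
```

```bash
python3 - <<'E'
from h import *
s=bot.read_state(); p=s["position"]; print(p,s["opening"]*87,s["force"],np.round(s["tcp_rot"],3),s["joint_positions"])
sd=cap("side")
cv2.imwrite("pics/g4.png",cv2.resize(sd[230:350,300:440],None,fx=5,fy=5,interpolation=cv2.INTER_CUBIC))
E
```

```text
[ 0.38542235 -0.29592395  0.2161967 ] 59.703888657604644 [ 0.04342789  0.51648143 -0.11554427] [[-0.656  0.755 -0.001]
 [ 0.755  0.656  0.   ]
 [ 0.001 -0.    -1.   ]] [-5.07063884e+01  2.00978934e+01  1.01987491e+02 -2.75520590e-02
  5.79539681e+01 -9.16639802e+01]
```

View pics/g4.png

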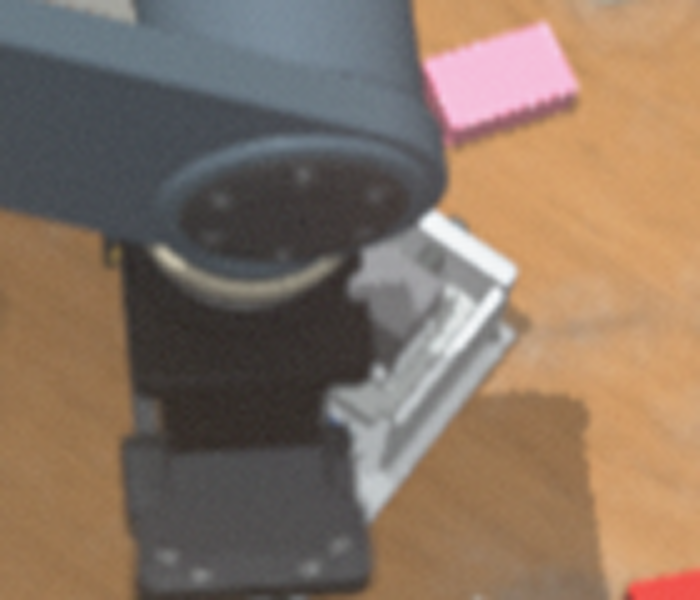

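The side view shows the wedge head standing in the catch at crop (400,290), and the gripper is clear. Next I'll line up over the box.

Emit:
drive_tool(
  deltas="60 20 1 0 0.14;60 40 2 0 0.28;60 65 2.6 0 0.42;60 65 2.6 0 0.56;60 65 2.6 0 0.7;60 65 2.6 0 0.817;60 65 2.6 0 0.817;60 65 2.6 0 0.817;60 65 2.6 0 0.817;60 65 2.6 0 0.817",
)

```text
time_s: 13.1
position: [0.4529, -0.294, 0.2152]
tcp_rot: [[-0.999, 0.044, 0.0], [0.044, 0.999, -0.0], [-0.0, -0.0, -1.0]]
force: [0.0, 0.2, 0.2]
opening: 0.688
grasp_force: 0.0
```

Emit:
drive_tool(
  deltas="60 0 0 0 0;60 0 0 0 0",
)

```text
time_s: 13.3
position: [0.4529, -0.2941, 0.2151]
tcp_rot: [[-0.999, 0.043, 0.0], [0.043, 0.999, -0.0], [-0.0, -0.0, -1.0]]
force: [0.6, -0.2, -0.3]
opening: 0.69
grasp_force: 0.0
```

Emit:
drive_tool(
  deltas="60 -2.2 0.7 -30 0;60 -2.2 0.7 -70 0;60 -2.2 0.7 -105 0;60 -2.2 0.7 -130 0;60 -2.2 0.7 -145 0;60 -2.2 0.7 -155 0;60 -2.2 0.7 -163 0;60 -2.2 0.7 -163 0",
)

```text
time_s: 14.1
position: [0.4505, -0.2932, 0.0515]
tcp_rot: [[-0.999, 0.043, -0.001], [0.043, 0.999, 0.001], [0.001, 0.001, -1.0]]
force: [-0.3, 0.8, 0.6]
opening: 0.692
grasp_force: 0.0
```

Emit:
drive_tool(
  deltas="60 0 0 -8 0;60 0 0 -16 0;60 0 0 -23 0;60 0 0 -29 0;60 0 0 -29 0;60 0 0 -29 0",
)

```text
time_s: 14.7
position: [0.4506, -0.2933, 0.0228]
tcp_rot: [[-0.999, 0.043, -0.0], [0.043, 0.999, 0.0], [0.0, 0.0, -1.0]]
force: [-0.0, -0.0, 0.7]
opening: 0.685
grasp_force: 0.0
```

Emit:
drive_tool(
  deltas="52 0 0 0 0;46 0 0 0 0;42 0 0 0 0;38 0 0 0 0;34 0 0 0 0;30 0 0 0 0;30 0 0 0 0",
)

```text
time_s: 15.4
position: [0.4507, -0.2933, 0.0232]
tcp_rot: [[-0.999, 0.043, 0.0], [0.043, 0.999, 0.0], [-0.0, 0.0, -1.0]]
force: [-1.0, 0.0, 0.9]
opening: 0.415
grasp_force: 30.0
```

Emit:
drive_tool(
  deltas="30 0 0 2 0;30 0 0 4 0;30 0 0 7 0;30 0 0 10 0;30 0 0 10 0",
)

```text
time_s: 15.9
position: [0.451, -0.2936, 0.0336]
tcp_rot: [[-0.999, 0.043, 0.001], [0.043, 0.999, -0.001], [-0.001, -0.001, -1.0]]
force: [-0.1, -0.1, -0.1]
opening: 0.415
grasp_force: 30.0
```

Emit:
drive_tool(
  deltas="30 0 0 5 0;30 0 0 12 0;30 0 0 22 0;30 0 0 35 0;30 0 0 55 0;30 0 0 80 0;30 0 0 110 0;30 0 0 140 0;30 0 0 160 0;30 0 0 167 0;30 0 0 167 0",
)

```text
time_s: 17.0
position: [0.4511, -0.2937, 0.2016]
tcp_rot: [[-0.999, 0.043, 0.002], [0.043, 0.999, -0.002], [-0.002, -0.002, -1.0]]
force: [-0.1, -0.6, -1.5]
opening: 0.414
grasp_force: 30.0
```

The box lifted out freely, but the fingertips reach 7 mm below its underside, so it couldn't be laid on the lid gently. I'll set it back on the seat and grip it higher.

Emit:
drive_tool(
  deltas="30 0 0 -40 0;30 0 0 -80 0;30 0 0 -115 0;30 0 0 -135 0;30 0 0 -145 0;30 0 0 -153 0;30 0 0 -160 0;30 0 0 -166 0;30 0 0 -170 0;30 0 0 -170 0",
)

```text
time_s: 18.0
position: [0.4508, -0.2933, 0.0301]
tcp_rot: [[-0.999, 0.043, 0.0], [0.043, 0.999, -0.0], [-0.0, -0.0, -1.0]]
force: [-0.1, 0.4, -0.6]
opening: 0.416
grasp_force: 30.0
```

Emit:
drive_tool(
  deltas="30 0 0 -3 0;30 0 0 -5 0;30 0 0 -7 0;30 0 0 -7 0",
)

```text
time_s: 18.4
position: [0.4509, -0.2934, 0.0232]
tcp_rot: [[-0.999, 0.043, 0.0], [0.043, 0.999, -0.0], [-0.0, -0.0, -1.0]]
force: [0.2, -0.0, 0.4]
opening: 0.415
grasp_force: 30.0
```

Emit:
drive_tool(
  deltas="50 0 0 0 0;50 0 0 0 0;50 0 0 0 0;50 0 0 5 0;50 0 0 9.5 0;50 0 0 9.5 0;50 0 0 9.5 0",
)

```text
time_s: 19.1
position: [0.4509, -0.2935, 0.0329]
tcp_rot: [[-0.999, 0.043, 0.001], [0.043, 0.999, -0.001], [-0.001, -0.001, -1.0]]
force: [-0.3, -0.1, -0.2]
opening: 0.569
grasp_force: 0.0
```

Emit:
drive_tool(
  deltas="44 0 0 0 0;40 0 0 0 0;38 0 0 0 0;34 0 0 0 0;30 0 0 0 0;30 0 0 0 0;30 0 0 0 0",
)

```text
time_s: 19.8
position: [0.4506, -0.2933, 0.0324]
tcp_rot: [[-0.999, 0.043, -0.0], [0.043, 0.999, 0.0], [0.0, 0.0, -1.0]]
force: [-0.2, 0.2, -0.5]
opening: 0.412
grasp_force: 30.0
```

Emit:
drive_tool(
  deltas="30 0 0 2 0;30 0 0 4 0;30 0 0 7 0;30 0 0 10 0;30 0 0 10 0",
)

```text
time_s: 20.3
position: [0.451, -0.2936, 0.0431]
tcp_rot: [[-0.999, 0.043, 0.001], [0.043, 0.999, -0.001], [-0.001, -0.001, -1.0]]
force: [0.2, 0.7, -1.2]
opening: 0.412
grasp_force: 30.0
```

Emit:
drive_tool(
  deltas="30 0 0 8 0;30 0 0 20 0;30 0 0 38 0;30 0 0 60 0;30 0 0 90 0;30 0 0 120 0;30 -8 0 150 0;30 -20 0 180 0;30 -33 0 200 0;30 -36 0 207 0;30 -36 0 207 0",
)

```text
time_s: 21.4
position: [0.4149, -0.2937, 0.251]
tcp_rot: [[-0.999, 0.043, 0.002], [0.043, 0.999, -0.002], [-0.002, -0.002, -1.0]]
force: [-0.6, -0.1, -1.0]
opening: 0.416
grasp_force: 30.0
```

Emit:
drive_tool(
  deltas="30 0 15 0 0;30 0 45 0 0;30 0 80 0 0;30 0 120 0 0.01;30 0 160 0 0.02;30 0 200 0 0.03;30 0 240 0 0.04;30 0 280 0 0.05;30 0 320 0 0.06;30 0 360 0 0.07;30 0 400 0 0.07;30 0 430 0 0.07",
)

```text
time_s: 22.6
position: [0.4127, 0.1397, 0.2481]
tcp_rot: [[-1.0, -0.029, -0.004], [-0.029, 1.0, 0.001], [0.004, 0.001, -1.0]]
force: [0.1, -0.4, -1.3]
opening: 0.418
grasp_force: 30.0
```

Emit:
drive_tool(
  deltas="30 0 30 0 0;30 5 60 0 0;30 20 85 0 0;30 45 98 0 0;30 80 98 0 0;30 115 98 0 0;30 150 98 0 0;30 180 98 0 0;30 198 98 0 0;30 205 98 0 0;30 205 98 0 0;30 205 98 0 0",
)

```text
time_s: 23.8
position: [0.6179, 0.2352, 0.2484]
tcp_rot: [[-1.0, -0.028, -0.003], [-0.028, 1.0, -0.0], [0.003, -0.0, -1.0]]
force: [-0.2, 0.8, -1.0]
opening: 0.419
grasp_force: 30.0
```

Emit:
drive_tool(
  deltas="30 4 0 -30 0;30 4 0 -70 0;30 4 0 -110 0;30 4 0 -145 0;30 4 0 -170 0;30 4 0 -185 0;30 4 0 -195 0;30 4 0 -202 0;30 4 0 -203 0;30 4 0 -203 0",
)

```text
time_s: 24.8
position: [0.6244, 0.2349, 0.0475]
tcp_rot: [[-1.0, -0.027, 0.002], [-0.027, 1.0, 0.0], [-0.002, 0.0, -1.0]]
force: [0.1, -0.1, -0.4]
opening: 0.415
grasp_force: 30.0
```

Emit:
drive_tool(
  deltas="30 0 0 -2 0;30 0 0 -4 0;30 0 0 -6 0;30 0 0 -6 0;30 0 0 -6 0",
)

```text
time_s: 25.3
position: [0.6237, 0.2346, 0.0405]
tcp_rot: [[-1.0, -0.027, -0.0], [-0.027, 1.0, -0.0], [0.0, 0.0, -1.0]]
force: [-0.1, -0.3, -2.0]
opening: 0.413
grasp_force: 30.0
```

Emit:
drive_tool(
  deltas="30 0 0 -1 0;30 0 0 -2 0;30 0 0 -2 0;30 0 0 -2 0",
)

```text
time_s: 25.7
position: [0.6237, 0.2347, 0.0385]
tcp_rot: [[-1.0, -0.027, -0.0], [-0.027, 1.0, -0.0], [0.0, -0.0, -1.0]]
force: [-0.4, 0.6, -1.4]
opening: 0.418
grasp_force: 30.0
```

Emit:
drive_tool(
  deltas="30 0 0 -1 0;30 0 0 -1 0;30 0 0 -1 0",
)

```text
time_s: 26.0
position: [0.6237, 0.2347, 0.0375]
tcp_rot: [[-1.0, -0.027, -0.0], [-0.027, 1.0, -0.0], [0.0, -0.0, -1.0]]
force: [0.5, 0.4, -0.8]
opening: 0.415
grasp_force: 30.0
```

Emit:
drive_tool(
  deltas="30 0 0 -0.5 0;30 0 0 -1 0;30 0 0 -1 0",
)

```text
time_s: 26.3
position: [0.6237, 0.2347, 0.0375]
tcp_rot: [[-1.0, -0.027, 0.0], [-0.027, 1.0, -0.0], [-0.0, -0.0, -1.0]]
force: [-2.4, -0.6, 4.0]
opening: 0.418
grasp_force: 30.0
```

The box is touching the lid: 4 N up, and z stopped at 37.5 mm. I'll release it, rise and back away.

Emit:
drive_tool(
  deltas="36 0 0 0.5 0;42 0 0 0.5 0;50 0 0 0.5 0;56 0 0 0.5 0;60 0 0 0.5 0;60 0 0 0.5 0",
)

```text
time_s: 26.9
position: [0.6237, 0.2347, 0.0369]
tcp_rot: [[-1.0, -0.027, -0.0], [-0.027, 1.0, 0.0], [0.0, 0.0, -1.0]]
force: [-0.6, 0.5, 0.4]
opening: 0.672
grasp_force: 0.0
```

Emit:
drive_tool(
  deltas="60 0 0 10 0;60 0 0 30 0;60 0 0 60 0;60 0 0 100 0;60 0 0 140 0;60 0 0 180 0;60 -40 0 200 0;60 -80 20 210 0;60 -120 50 210 0;60 -160 80 210 0;60 -200 110 210 0;60 -210 130 210 0",
)

```text
time_s: 28.1
position: [0.4086, 0.3657, 0.2479]
tcp_rot: [[-1.0, -0.03, -0.003], [-0.03, 1.0, -0.0], [0.003, -0.0, -1.0]]
force: [-0.4, -0.1, 0.6]
opening: 0.689
grasp_force: 0.0
```

Emit:
drive_tool(
  deltas="60 -30 40 0 0;60 -60 80 0 0;60 -90 120 0 0;60 -120 160 0 0;60 -120 160 0 0;60 -120 160 0 0",
)

```text
time_s: 28.7
position: [0.2927, 0.5252, 0.2475]
tcp_rot: [[-1.0, -0.03, 0.001], [-0.03, 1.0, -0.0], [-0.001, -0.0, -1.0]]
force: [0.0, 0.4, -0.0]
opening: 0.69
grasp_force: 0.0
```

```bash
python3 - <<'E'
from h import *
s=bot.read_state(); print(s["position"],s["time_s"])
t=cap("top"); sd=cap("side")
def c(im,u,v,w,h): return cv2.resize(im[v:v+h,u:u+w],(400,300),interpolation=cv2.INTER_CUBIC)
cv2.imwrite("pics/end.png",np.vstack([np.hstack([c(t,125,170,120,90),c(sd,155,105,120,90)]),np.hstack([c(t,365,225,112,84),c(sd,310,262,112,84)])]))
E
```

```text
[0.29271302 0.52523014 0.24751429] 28.7
```

View pics/end.png

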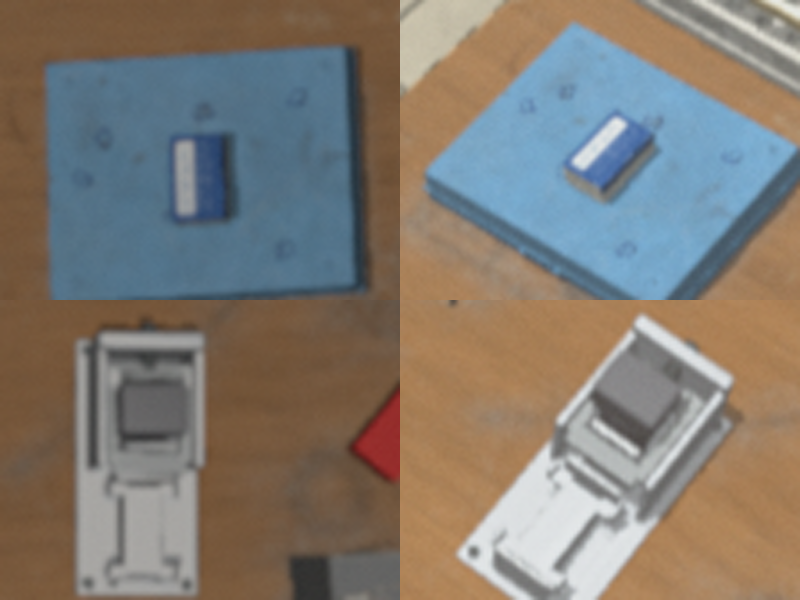

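The coverslip box lies flat at the middle of the slide box lid (crop (200,178)). The wedge stands upright in the slot (crop (153,410)), and the holder seat is empty.

```bash
python3 -c "
from rig import bot
print(bot.hand_in())"
```

```text
the job is handed in; nothing more can be done
None
```

The job is done and handed in at about 29 s: the wedge is fully home in the catch slot and released, and the coverslip box lies flat near the middle of the slide box lid (I set it back on its seat once to grip it higher).

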